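# Release a ball from the lever dispenser and ease its lid shut

### The arm

A 7-joint arm with a two-finger parallel gripper is mounted at the origin on the work surface. World frame = base frame: x ahead of the robot, y to its left, z up, the work surface at z = 0. Lengths are in m, angles in rad, forces in N, time in s.
With the tool pointing down it reaches from about 0.375 to 0.925 m from the base axis. Payload 3.1 kg.
Tool frame: the origin (TCP) lies between the finger pads; the fingertips stand 19 mm ahead of it and the grasp point (between the pads) is the TCP; z points along the fingers, y is the direction in which the jaws open and shut (so a half turn about z gives the same grasp; the last joint's range is limited). The gripper opens to 85 mm and grips with 20 to 120 N. Pads are 22 mm wide; open, the fingers measure 114 mm over their backs; the gripper's body (76 mm by 85 mm) begins 54 mm behind the grasp point. The pads swing forward as they close: fully open they stand 13 mm farther back than shut.
Start: joints at [1.198, 0.383, 0.044, 1.598, -0.018, 1.161, -0.05], TCP at [0.176, -0.626, 0.25] pointing down, gripper open.
Joint ranges: [-2.61, 2.61], [-0.41, 2.15], [-1.48, 1.57], [0, 2.5], [-1.57, 4.71], [0.05, 1.97], [-2.85, 2.85]. Speed limits (rad/s): [2.79, 2.79, 3.14, 3.14, 3.14, 3.14, 3.14].

### API

Orientations are given as a unit quaternion [x, y, z, w].
In Python, from bench import move_ptp, movel, move_j, move_gripper, pause, inverse_kinematics, read_camera, camera_params, MotionError, sign_off, look_for, tip_of, read_time_s, read_qpos, read_joint_vel, read_effort, read_eef_pos, read_tcp_rot, read_ft_force, read_ft_torque, read_finger_gap gives the robot as it stands. Calls block until the motion is done:
- move_ptp(position, orientation): joint-space move of the TCP to a pose.
- movel(position, orientation=None, speed=0.15): straight line of the TCP; orientation=None keeps the orientation; speed is the mean speed in m/s.
- move_j(angles): joint-space move.
- move_gripper(opening, effort=None): finger opening in m; effort is the grip in N (None keeps the last); returns when the fingers have stopped.
- pause(seconds).
- inverse_kinematics(position, orientation): joint angles nearest the present ones, or None.
- read_camera(name): name is "scene" or "side" or "wrist"; returns the picture (480x640x3 uint8, red, green, blue); there is no depth.
- camera_params(name): a dict with "K" (3x3 intrinsics, pixels), "camera_from_world" (4x4, takes a point from world to camera coordinates). Camera axes: x right, y down, z forward; pixel columns grow to the right and rows downward; lengths in m; the calibration is good to about 2 mm. The wrist camera is an equidistant fisheye: a pixel r from the principal point sees the ray r / f radians off the axis. A picture is of the moment at which its call begins: read the wrist's pose just before it. camera_params takes no time and is no camera call; for the wrist camera it gives the pose at the moment of the call.
A pose or a line that the arm cannot do raises MotionError and nothing moves.
- sign_off(): hands the job in, once; it reports no verdict.
Trained networks look in the newest picture that a camera, given by its name, has taken for a name from the list of things; names that differ only in an ending like _2 or _b are one class to them, and where a whole thing is asked for, a point or a joint stands for the part that bears it (a point fixed in the world has none). Each returns a list of dicts, best first, with "confidence" (0 to 1); they miss things now and then, are a little off and sometimes report something else, mostly with a low value. They report only what shows in the picture. A call takes as long as a camera call.
- look_for(camera, name): "at" ([column, row] in pixels, amid what is visible of it).
- tip_of(camera, name): "at" ([column, row] in pixels: a listed point, or the origin of a listed thing).
Readings, each from a call of its own:
- read_time_s(): time.
- read_qpos(): joint angles.
- read_joint_vel(): joint speeds.
- read_effort(): joint torques, N m.
- read_eef_pos(): TCP position.
- read_tcp_rot(): TCP orientation.
- read_ft_force(): force on the tool from outside, world axes, zero at the start.
- read_ft_torque(): the same for the moment, N m.
- read_finger_gap(): finger opening in m.
Only numpy, scipy, OpenCV 4.12 (cv2) and the standard library are available. Lean on these libraries where they do the work, as an engineer would, in place of code of your own. Each camera call takes 0.05 s, during which the arm holds its last target.

### The job

Press the yellow lever down with the fingertips until the yellow lid stands wide open, and keep it open until the steel ball has rolled into that dispenser's tray; then let the lever up slowly, so that the lid comes down gently and shuts without slamming. Touch only the lever, never the lid or the balls, and leave the blue dispenser and everything else on the bench as it is; finish clear with the lid shut.

Things in the scene. Friction and masses are not known exactly. Their poses are not given: they have to be found in the camera images.
- yellow_dispenser: bench ball dispenser, grey, yellow lid, lever pad and hopper band (the one to operate). Fixed, on a plinth that lifts it 0 to 30 mm. Origin at the base plate's underside; -x is its front (towards the robot), +y its left; yaw and height vary. In its frame, mm: base x -105..110, y -105..65; hopper x 40..105, y -8..68, top z 231; linkage cover x -31..55, y -36..-14, top z 147; lever free on the right (y -80), bracket x -35..-5, top z 112
- yellow_tray (a point): centre of the inner floor of the yellow dispenser's fixed catch tray: 85 x 72 mm, 55 high, walls 4, in front of and below the chute. In the dispenser's frame at x -148, y 30; the chute slopes down to the front along y 30 and ends at x -105, z 65 mm
- yellow_pad (a point): centre of the top face of the yellow lever pad (36 along lever x 36 x 8 mm) on the lever's front end, 120 mm from the pivot (x -20, y -80, z 100 mm in the dispenser's frame, axis along its y). At rest z 137 in that frame, tilted up 0.25 rad to the front; right down z 78, tilted down 0.25 rad (59 mm lower, same x within 5 mm)
- yellow_lever (a joint): angle of the lever, rad: 0 at rest (up), 0.5 at its stop (right down). A spring pushes it up: about 4 N at the pad to start it, 8 N right down. Let go, it flies up and the lid slams shut in a fraction of a second
- yellow_lid (a joint): angle of the lid, rad: 0 shut, 1.0 wide open (nearly 60 degrees). Linked to the lever: always twice the lever angle
- yellow_lid_panel: the yellow lid: 130 x 62 mm sheet over the chute with a 38 mm lip hanging at its front end that keeps the ball in. Origin on its hinge, at x 30, y 30, z 142 mm in the dispenser's frame; the sheet runs from there to the front and slopes down; the front swings up
- yellow_ball_center (a point): centre of the steel ball, 32 mm wide, 0.13 kg, waiting in the chute of the yellow dispenser behind the lid's lip; it rolls out by itself and drops into the tray when the lid is up
- yellow_ball: the same ball of the yellow dispenser as a body (orientation means nothing)
- blue_dispenser: bench ball dispenser, grey, blue lid, lever pad and hopper band (same build, not to be operated). Fixed, on a plinth that lifts it 0 to 30 mm. Origin at the base plate's underside; -x is its front (towards the robot), +y its left; yaw and height vary. In its frame, mm: base x -105..110, y -105..65; hopper x 40..105, y -8..68, top z 231; linkage cover x -31..55, y -36..-14, top z 147; lever free on the right (y -80), bracket x -35..-5, top z 112
- blue_tray (a point): centre of the inner floor of the blue dispenser's fixed catch tray: 85 x 72 mm, 55 high, walls 4, in front of and below the chute. In the dispenser's frame at x -148, y 30; the chute slopes down to the front along y 30 and ends at x -105, z 65 mm
- blue_pad (a point): centre of the top face of the blue lever pad (36 along lever x 36 x 8 mm) on the lever's front end, 120 mm from the pivot (x -20, y -80, z 100 mm in the dispenser's frame, axis along its y). At rest z 137 in that frame, tilted up 0.25 rad to the front; right down z 78, tilted down 0.25 rad (59 mm lower, same x within 5 mm)
- blue_lever (a joint): angle of the lever, rad: 0 at rest (up), 0.5 at its stop (right down). A spring pushes it up: about 4 N at the pad to start it, 8 N right down. Let go, it flies up and the lid slams shut in a fraction of a second
- blue_lid (a joint): angle of the lid, rad: 0 shut, 1.0 wide open (nearly 60 degrees). Linked to the lever: always twice the lever angle
- blue_lid_panel: the blue lid: 130 x 62 mm sheet over the chute with a 38 mm lip hanging at its front end that keeps the ball in. Origin on its hinge, at x 30, y 30, z 142 mm in the dispenser's frame; the sheet runs from there to the front and slopes down; the front swings up
- blue_ball_center (a point): centre of the steel ball, 32 mm wide, 0.13 kg, waiting in the chute of the blue dispenser behind the lid's lip; it rolls out by itself and drops into the tray when the lid is up
- blue_ball: the same ball of the blue dispenser as a body (orientation means nothing)
- spray_can: bystander, loose: red spray can, 54 mm wide, 160 mm tall; origin at the centre of its underside
- jar: bystander, loose: amber jar, 60 mm wide, 80 mm tall; origin at the centre of its underside
- sealant: bystander, loose: white sealant cartridge standing, red nozzle up, 48 mm wide, 190 mm tall; origin at the centre of its underside
- pipe_collar: bystander, loose: brass pipe collar, 40 mm wide, 25 mm high; origin at the centre of its underside
- wrench: bystander, loose: steel wrench, 170 mm long, lying flat; origin in its middle
- screwdriver: bystander, loose: black-handled screwdriver, 190 mm long, lying flat; origin in its middle
- cup: bystander, loose: white ceramic cup, 70 mm wide, 80 mm tall; origin at the centre of its underside

How it is judged:
On the way:
1. the yellow lid is wide open (over 0.8 rad) while its ball lies in its tray (value of joint yellow_lid above 0.8 rad and x of yellow_ball_center in the frame of yellow_dispenser between -0.19 and -0.108 m and y of yellow_ball_center in the frame of yellow_dispenser between -0.006 and 0.066 m and z of yellow_ball_center in the frame of yellow_dispenser below 0.045 m), for 0.3 s.
At the end, for the whole second after the job is handed in: The yellow lid is shut (under 0.05 rad) and its lever up (under 0.03 rad), the yellow dispenser's ball lies in its own tray, the blue lid is shut with its ball still behind it, and no bystander has moved more than 30 mm (value of joint each of yellow_lid, blue_lid below 0.05 rad and value of joint each of yellow_lever, blue_lever below 0.03 rad and x of yellow_ball_center in the frame of yellow_dispenser between -0.19 and -0.108 m and y of yellow_ball_center in the frame of yellow_dispenser between -0.006 and 0.066 m and z of yellow_ball_center in the frame of yellow_dispenser below 0.045 m and x of blue_ball_center in the frame of blue_dispenser above -0.1 m and z of blue_ball_center in the frame of blue_dispenser above 0.07 m and distance of each of spray_can, jar, sealant, pipe_collar, wrench, screwdriver, cup from where it was at the start of the episode below 0.03 m); the robot touches nothing.
It fails at once if the yellow lid slams: it is less than 0.3 rad from shut and closing faster than 2 rad/s (value of joint yellow_lid below 0.3 rad and velocity of joint yellow_lid below -2 rad/s).
It fails at once if the robot touches a lid (over 1 N) (contact force between any of the fingers, the arm and yellow_lid_panel above 1 N or contact force between any of the fingers, the arm and blue_lid_panel above 1 N).
It fails at once if the robot touches a ball (over 1 N), or a ball is lifted (contact force between any of the fingers, the arm and yellow_ball above 1 N or contact force between any of the fingers, the arm and blue_ball above 1 N or height (world z) of any of yellow_ball_center, blue_ball_center above 0.16 m).
It fails at once if the blue lever is worked (over 0.06 rad) (value of joint blue_lever above 0.06 rad).
It fails at once if a bystander is moved more than 30 mm (distance of any of spray_can, jar, sealant, pipe_collar, wrench, screwdriver, cup from where it was at the start of the episode above 0.03 m).
It also fails if it takes over 38 s, if anything falls off the work surface, if the arm or the gripper's body presses on something with over 40 N, if the wrist force passes 120 N, or if a joint passes its speed limit or range.

## Working session

There is one attempt and no reset: what is moved stays moved. The work goes in short steps, each a Python script; the robot and the scene stay as the last script left them, time stands still between calls to the robot, and variables do not carry over. Pictures are saved under pics/ and viewed, and the job is handed in when it is done.

```bash
mkdir -p pics; ls
python3 - <<'E'
from bench import *
import cv2
print(read_time_s(),read_eef_pos(),read_tcp_rot(),read_finger_gap())
for c in ("scene","side","wrist"):
    im=read_camera(c); cv2.imwrite(f"pics/{c}0.png",im[:,:,::-1])
    p=camera_params(c); print(c,p["K"],p["camera_from_world"])
    for n in ("yellow_pad","yellow_tray","yellow_dispenser","yellow_lid_panel","yellow_ball_center","blue_pad","blue_tray","blue_dispenser"):
        print(n,[(r["at"],round(r["confidence"],2)) for r in tip_of(c,n)[:2]])
print(read_time_s())
E
```

```text
pics
0.0 [ 0.17613566 -0.62474852  0.24889522] [ 9.90567916e-01  1.37016315e-01 -2.46836347e-04 -1.29322885e-03] 0.08554978673238518
scene [[457.33275769   0.         317.24367422]
 [  0.         457.33275769 233.11553674]
 [  0.           0.           1.        ]] [[ 6.81170519e-01  7.32124636e-01  4.91291061e-04 -3.71495523e-01]
 [ 4.57643885e-01 -4.25268989e-01 -7.80838243e-01 -1.26322040e-01]
 [-5.71461983e-01  5.32108828e-01 -6.24733061e-01  1.57775101e+00]
 [ 0.00000000e+00  0.00000000e+00  0.00000000e+00  1.00000000e+00]]
yellow_pad [([356.8, 195.0], 0.96)]
yellow_tray [([376.9, 216.9], 0.73)]
yellow_dispenser [([399.5, 243.3], 0.67), ([264.6, 272.4], 0.19)]
yellow_lid_panel [([422.4, 209.4], 0.9)]
yellow_ball_center [([402.0, 201.5], 0.17)]
blue_pad [([227.4, 261.3], 0.69), ([394.0, 322.8], 0.51)]
blue_tray [([260.9, 272.9], 0.61)]
blue_dispenser [([296.0, 307.7], 0.91)]
side [[545.01893426   0.         320.61864116]
 [  0.         545.01893426 234.73771637]
 [  0.           0.           1.        ]] [[-0.90122221 -0.43310456  0.0147976   0.4945979 ]
 [-0.20705194  0.40034323
[... 304 characters left out ...]
64)]
yellow_ball_center []
blue_pad [([383.3, 202.3], 0.52)]
blue_tray [([373.8, 266.7], 0.72)]
blue_dispenser [([373.1, 388.2], 0.69), ([385.5, 201.6], 0.43)]
wrist [[371.64829954   0.         316.29450397]
 [  0.         371.64829954 239.11920669]
 [  0.           0.           1.        ]] [[ 2.72239648e-01 -9.62229463e-01  1.84916758e-04 -6.49768704e-01]
 [-9.17456158e-01 -2.59514171e-01  3.01540366e-01 -4.06797986e-02]
 [-2.90103036e-01 -8.22608960e-02 -9.53453394e-01  3.79651021e-01]
 [ 0.00000000e+00  0.00000000e+00  0.00000000e+00  1.00000000e+00]]
yellow_pad []
yellow_tray []
yellow_dispenser []
yellow_lid_panel []
yellow_ball_center []
blue_pad []
blue_tray []
blue_dispenser []
1.35
```

View pics/scene0.png

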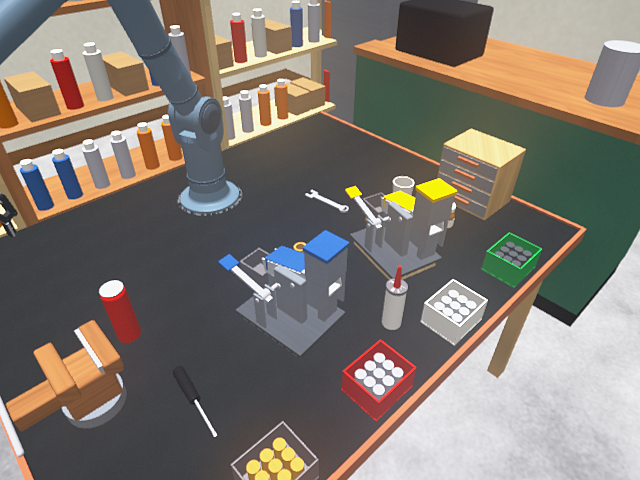

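View pics/side0.png

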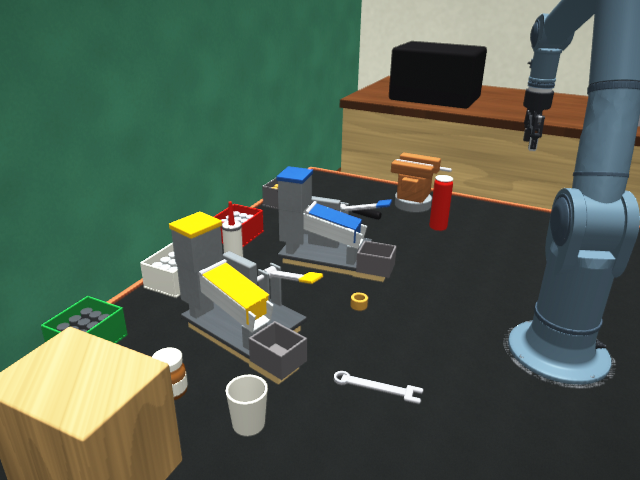

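```bash
cat > h.py <<'E'
import numpy as np
from scipy.optimize import least_squares
from bench import camera_params
def proj(c,P):
    p=camera_params(c);K=np.array(p["K"]);T=np.array(p["camera_from_world"])
    q=T[:3,:3]@np.asarray(P)+T[:3,3]
    return (K@q)[:2]/q[2]
def tri(obs):
    f=lambda P:np.concatenate([proj(c,P)-np.array(a) for c,a in obs])
    r=least_squares(f,[0.6,0,0.1]);return r.x,np.abs(r.fun).max()
def d2w(d,p): # d=(x,y,z,yaw)
    c,s=np.cos(d[3]),np.sin(d[3]);return np.array([d[0]+c*p[0]-s*p[1],d[1]+s*p[0]+c*p[1],d[2]+p[2]])
PTS=dict(pad=(-.136,-.08,.137),tray=(-.148,.03,.008),disp=(0,0,0),lid=(.03,.03,.142))
def fit(obs):
    f=lambda d:np.concatenate([(proj(c,d2w(d,PTS[n]))-np.array(a)) for c,n,a in obs])
    best=min((least_squares(f,[.6,y0,.02,w],loss='soft_l1',f_scale=3) for w in(-1,0,1,2,-2) for y0 in(-.3,.3)),key=lambda r:r.cost)
    return best.x,f(best.x).reshape(-1,2).round(1)
E
python3 - <<'E'
from h import *
print(tri([("scene",[356.8,195]),("side",[309,276.7])]))
print(tri([("scene",[376.9,216.9]),("side",[277.8,357])]))
print(tri([("scene",[422.4,209.4]),("side",[213.5,265.6])]))
print(tri([("scene",[399.5,243.3]),("side",[237.1,324.5])]))
o=[("scene","pad",[356.8,195]),("side","pad",[309,276.7]),("scene","lid",[422.4,209.4]),("side","lid",[213.5,265.6]),("scene","disp",[399.5,243.3]),("side","disp",[237.1,324.5]),("scene","tray",[376.9,216.9]),("side","tray",[277.8,357])]
print(fit(o))
E
```

```text
(array([0.48387165, 0.20228595, 0.15457497]), np.float64(2.518924883136606))
(array([0.49416535, 0.30673445, 0.02588385]), np.float64(0.4893758425751571))
(array([0.6669889 , 0.26694756, 0.16617848]), np.float64(2.062516354625245))
(array([0.62400959, 0.25497667, 0.02698232]), np.float64(0.2591485851941684))Traceback (most recent call last):
  File "<stdin>", line 7, in <module>
  File "h.py", line 16, in fit
    best=min((least_squares(f,[.6,y0,.02,w],loss='soft_l1',f_scale=3) for w in(-1,0,1,2,-2) for y0 in(-.3,.3)),key=lambda r:r.cost)
  File "h.py", line 16, in <genexpr>
    best=min((least_squares(f,[.6,y0,.02,w],loss='soft_l1',f_scale=3) for w in(-1,0,1,2,-2) for y0 in(-.3,.3)),key=lambda r:r.cost)
              ~~~~~~~~~~~~~^^^^^^^^^^^^^^^^^^^^^^^^^^^^^^^^^^^^^^^^^^
    return func(*args, **kwargs)
    result = trf(vector_fun.fun, vector_fun.jac, x0, f0, J0, lb, ub, ftol, xtol,
                 gtol, max_nfev, x_scale, loss_function, tr_solver,
                 tr_options.copy(), verbose, callback=callback_wrapped)
    return trf_no_bounds(
        fun, jac, x0, f0, J0, ftol, 
[... 791 characters left out ...]
 for f_eval in f_evals]
                                    ^^^^^^^
    f = np.atleast_1d(self.fun(x, *self.args, **self.kwargs))
                      ~~~~~~~~^^^^^^^^^^^^^^^^^^^^^^^^^^^^^^
    return np.atleast_1d(self.fun(x))
                         ~~~~~~~~^^^
    return self.f(x, *self.args, **self.kwargs)
           ~~~~~~^^^^^^^^^^^^^^^^^^^^^^^^^^^^^^
  File "h.py", line 15, in <lambda>
    f=lambda d:np.concatenate([(proj(c,d2w(d,PTS[n]))-np.array(a)) for c,n,a in obs])
                                ~~~~^^^^^^^^^^^^^^^^^
  File "h.py", line 5, in proj
    p=camera_params(c);K=np.array(p["K"]);T=np.array(p["camera_from_world"])
ValueError: time passes only in moves, steps and waits
```

The scene picture shows the yellow pad at about (355,193) and the side picture at about (311,278). The lever's right side, facing the blue dispenser, is free. I'll cache the calibration and fit the dispenser pose.

```bash
python3 - <<'E'
s=open('h.py').read()
s=s.replace('def proj(c,P):\n    p=camera_params(c);','_C={}\ndef proj(c,P):\n    if c not in _C:_C[c]=camera_params(c)\n    p=_C[c];')
open('h.py','w').write(s)
E
python3 - <<'E'
from h import *
o=[("scene","pad",[356.8,195]),("side","pad",[309,276.7]),("scene","lid",[422.4,209.4]),("side","lid",[213.5,265.6]),("scene","disp",[399.5,243.3]),("side","disp",[237.1,324.5]),("scene","tray",[376.9,216.9]),("side","tray",[277.8,357])]
d,r=fit(o);print(d,r.tolist())
for n in PTS: print(n,d2w(d,PTS[n]))
o=[("scene","pad",[227.4,261.3]),("side","pad",[383.3,202.3]),("scene","disp",[296,307.7]),("scene","tray",[260.9,272.9]),("side","tray",[373.8,266.7])]
b,r=fit(o);print("blue",b,r.tolist()); print(d2w(b,PTS["pad"]))
import cv2
for c in("scene","side"):
    im=cv2.imread(f"pics/{c}0.png")
    for dd in(d,b):
        box=[(-.105,-.105,0),(.11,-.105,0),(.11,.065,0),(-.105,.065,0)]
        top=[(.04,-.008,.231),(.105,-.008,.231),(.105,.068,.231),(.04,.068,.231)]
        pad=[(-.136+a*.018,-.08+e*.018,.137+(-a)*.0045) for a,e in((-1,-1),(1,-1),(1,1),(-1,1))]
        for q in(box,top,pad):
            cv2.polylines(im,[np.array([proj(c,d2w(dd,x)) for x in q]).round().astype(int)],True,(255,0,255),1)
    im=cv2.resize(im[140:400,160:480],None,fx=2.3,fy=2.3); cv2.imwrite(f"pics/{c}_fit.png",im)
E
```

```text
[ 0.63038731  0.24784674  0.02117848 -0.22884698] [[-3.9, -2.2], [0.4, -1.0], [-1.6, 0.2], [-2.2, 2.1], [-0.3, 3.6], [-0.7, -0.4], [1.1, -1.4], [-0.2, -0.0]]
pad [0.47978464 0.20078469 0.15817848]
tray [0.49305152 0.3106391  0.02917848]
disp [0.63038731 0.24784674 0.02117848]
lid [0.66641081 0.27025896 0.16317848]
blue [ 0.60084665 -0.12719086  0.01736344  0.13364983] [[1.2, -0.1], [-0.0, 0.3], [-0.6, 0.3], [0.9, 0.6], [1.6, -1.0]]
[ 0.47671966 -0.22459975  0.15436344]
```

View pics/scene_fit.png

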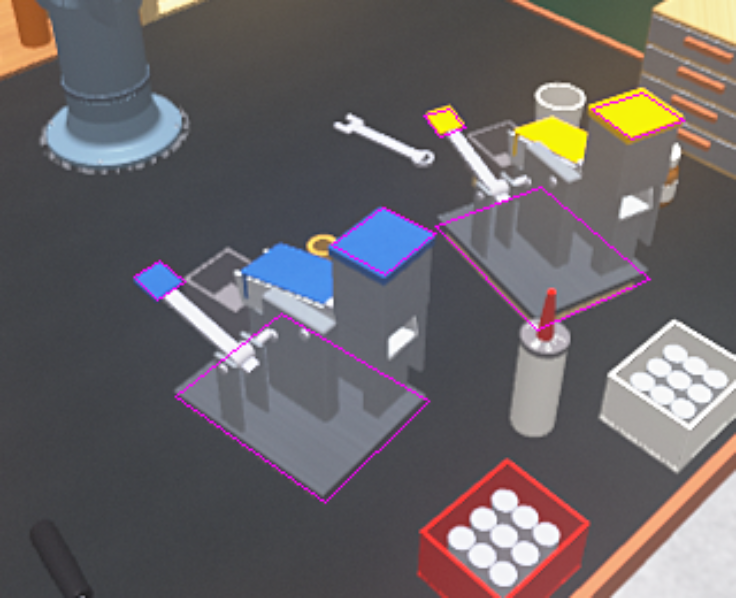

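View pics/side_fit.png

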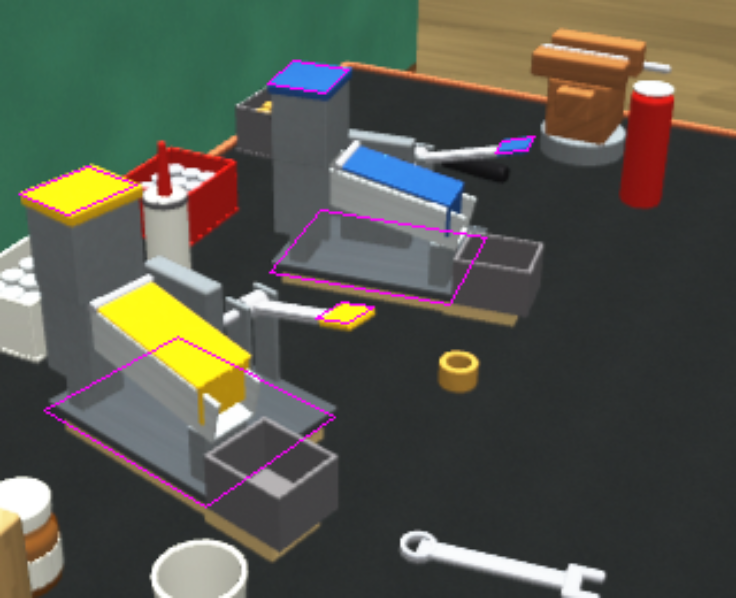

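The overlay matches both dispensers: pad, hopper top and base plate outlines coincide. The yellow pad is at about (0.480, 0.201, 0.158). Next I raise the arm, shut the fingers and go above the pad.

```bash
python3 - <<'E'
from bench import *
import cv2, numpy as np
yaw=-0.229; q=[np.cos(yaw/2),np.sin(yaw/2),0,0]
p=read_eef_pos()
movel([p[0],p[1],.37],speed=.2); move_gripper(0.0,30)
print(read_time_s())
print(inverse_kinematics([.481,.2015,.30],q))
move_ptp([.481,.2015,.32],q); print(read_time_s())
movel([.481,.2015,.215],speed=.12)
print(read_time_s(),read_eef_pos(),read_tcp_rot(),read_ft_force(),read_finger_gap(),read_qpos())
for c in ("scene","side","wrist"):
    cv2.imwrite(f"pics/{c}1.png",read_camera(c)[:,:,::-1])
E
python3 - <<'E'
import cv2
a=cv2.imread("pics/scene1.png")[80:280,240:500];b=cv2.imread("pics/side1.png")[150:400,160:440]
a=cv2.resize(a,(400,308));b=cv2.resize(b,(400,357))
import numpy as np
o=np.zeros((357,800,3),np.uint8);o[:308,:400]=a;o[:,400:]=b
cv2.imwrite("pics/c1.png",o)
E
```

```text
2.8667
[ 0.6518919   0.35065451 -1.32407612  1.80293877  0.35643132  1.26850634
 -2.56709133]
5.9583
6.9833 [0.4815953  0.2020316  0.21584632] [ 9.93455287e-01 -1.14218561e-01  6.94938479e-04 -4.80476781e-04] [-1.216877    0.0627661   0.17414842] 0.00023975377549113986 [ 0.5486373   0.44029627 -1.22285988  1.89721517  0.45988919  1.12724906
 -2.64929671]
```

View pics/c1.png

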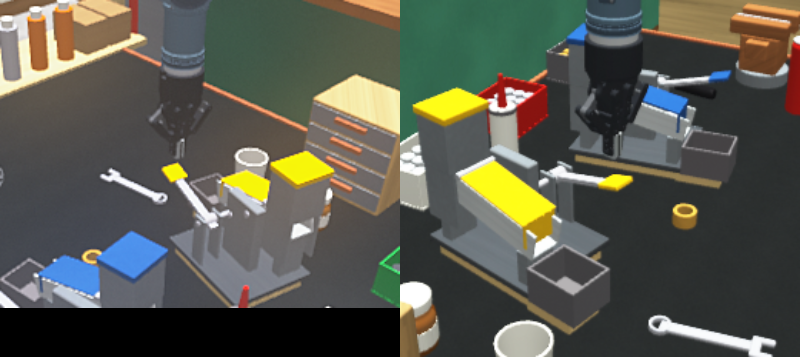

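View pics/wrist1.png

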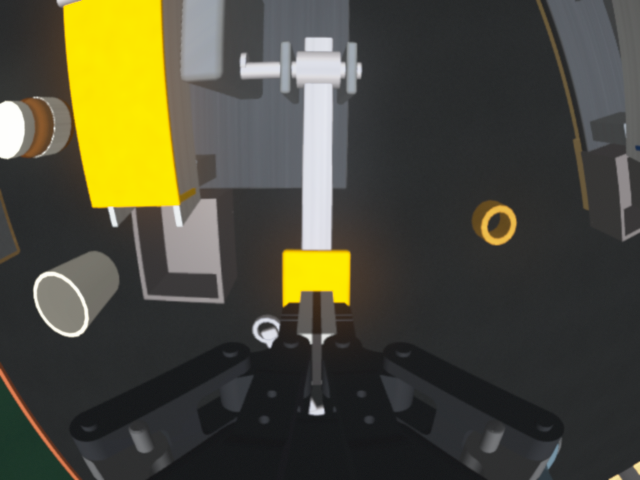

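The wrist view shows the lever straight ahead, with the pad centred at column 316 and the fingertips at 317, so the sideways alignment is good. I'll press now and watch the force.

```bash
python3 - <<'E'
from bench import *
import cv2, numpy as np
def st(m=""):
    print(m,round(read_time_s(),2),np.round(read_eef_pos(),4),np.round(read_ft_force(),1))
z=.19
while z>.168:
    movel([.481,.2015,z],speed=.06); f=read_ft_force()[2]; st()
    if f>3: break
    z-=.005
z0=z; 
for dz in (.025,.045,.052):
    movel([.481,.2015,z0-dz],speed=.05); st("press")
for c in ("scene","side","wrist"):
    cv2.imwrite(f"pics/{c}2.png",read_camera(c)[:,:,::-1])
E
python3 - <<'E'
import cv2
a=cv2.imread("pics/scene2.png")[80:280,240:500];b=cv2.imread("pics/side2.png")[150:400,160:440]
a=cv2.resize(a,(400,308));b=cv2.resize(b,(400,357))
import numpy as np
o=np.zeros((357,800,3),np.uint8);o[:308,:400]=a;o[:,400:]=b
cv2.imwrite("pics/c2.png",o)
E
```

```text
7.7 [0.4807 0.2015 0.1896] [-0.2 -0.1 -0.5]
 7.95 [0.4809 0.2014 0.1848] [0.7 0.  0.9]
 8.2 [0.4811 0.2016 0.18  ] [0.  0.6 0.8]
 8.45 [0.4808 0.2016 0.1748] [0.  0.3 0.6]
 8.7 [0.481  0.2019 0.1703] [-1.4  0.5  4.5]
press 9.35 [0.4793 0.2025 0.1452] [-4.8  1.4  6.4]
press 9.9 [0.4804 0.2022 0.1256] [-3.5  0.3  7.6]
press 10.19 [0.481  0.2024 0.1224] [-9.7 -5.1 31.5]
```

View pics/c2.png

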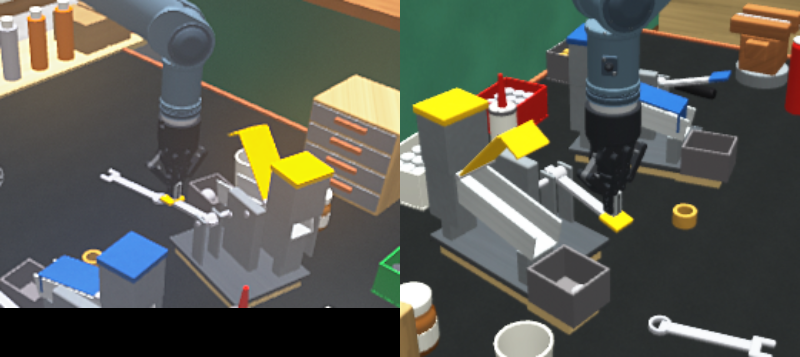

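View pics/wrist2.png

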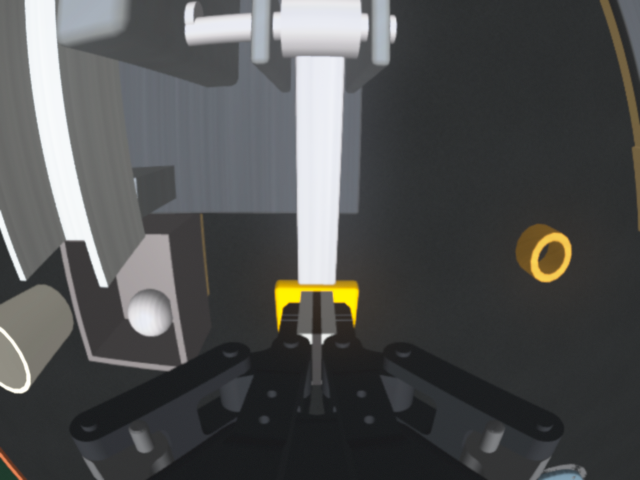

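The lid stands wide open, the lever is at its stop (31 N), and the wrist view shows the ball in the tray at about (150,312). I'll ease off the stop, hold briefly, then let the lever up slowly.

```bash
python3 - <<'E'
from bench import *
import cv2, numpy as np
def st(m=""):
    print(m,round(read_time_s(),2),np.round(read_eef_pos(),4),np.round(read_ft_force(),1))
movel([.481,.2015,.1225],speed=.03); pause(.8); st("hold")
cv2.imwrite("pics/wrist3.png",read_camera("wrist")[:,:,::-1])
print(tip_of("wrist","yellow_ball_center")[:2])
movel([.481,.2015,.182],speed=.02); st("up")
pause(.2)
movel([.481,.2015,.30],speed=.12); st("clear")
for c in ("scene","side","wrist"):
    cv2.imwrite(f"pics/{c}4.png",read_camera(c)[:,:,::-1])
E
python3 - <<'E'
import cv2
a=cv2.imread("pics/scene4.png")[80:280,240:500];b=cv2.imread("pics/side4.png")[150:400,160:440]
a=cv2.resize(a,(400,308));b=cv2.resize(b,(400,357))
import numpy as np
o=np.zeros((357,800,3),np.uint8);o[:308,:400]=a;o[:,400:]=b
cv2.imwrite("pics/c4.png",o)
E
```

```text
hold 11.44 [0.4807 0.2022 0.1237] [-3.5 -0.   9.5]
[{'at': [145.1, 309.5], 'confidence': 0.77}]
up 14.67 [0.48   0.2016 0.1814] [-0.4  0.7  0.2]
clear 16.0 [0.4805 0.201  0.2991] [ 0.1 -0.6 -0.5]
```

View pics/c4.png

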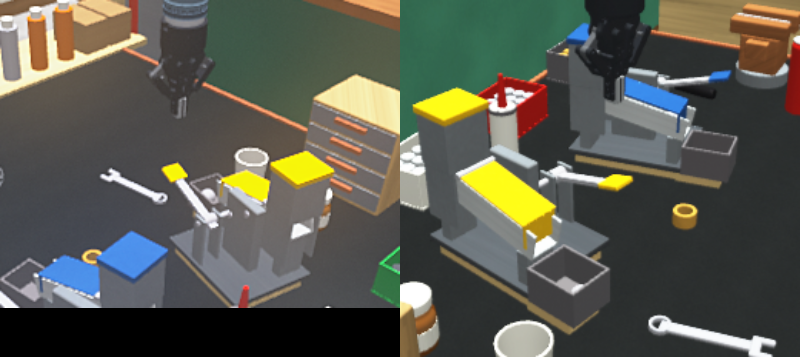

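View pics/wrist4.png

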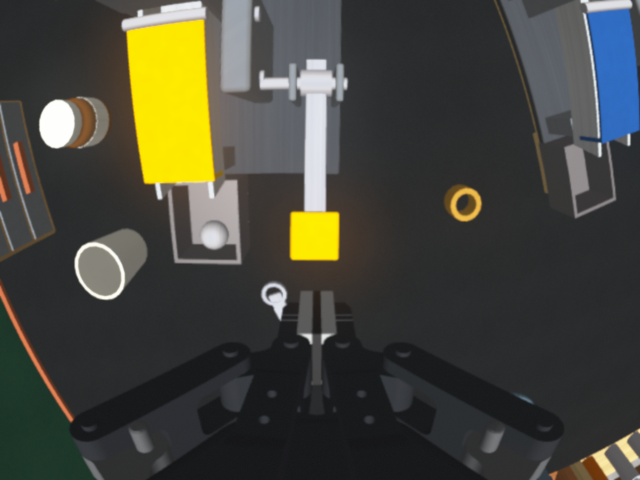

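The yellow lid is shut and the lever is up. The ball is in the yellow tray at (213,235) in the wrist view, the blue tray is empty with its lid shut, and the fingers are clear. I'm handing in.

```bash
python3 -c "
from bench import *
sign_off()"
```

```text
the job is handed in; nothing more can be done
```

The job is done and handed in at about 16 s of the 38 s allowed; `sign_off()` reports no verdict.

- **Opening:** I pressed the yellow lever with shut fingertips down to its stop, with a brief peak of 31 N. I then eased to about 9.5 N and held for 0.8 s. The pictures showed the lid wide open and the ball in the yellow tray.
- **Closing:** I let the lever up at about 20 mm/s, which works out to a lid speed of roughly 0.3–0.6 rad/s against the 2 rad/s limit. I did not measure the lid speed or joint angles directly.
- **Last pictures:** The yellow lid is shut and its lever up, with the ball in its tray. The blue lid is shut, its lever is up and its tray is empty. The bystanders in view (cup, wrench, pipe collar, jar and sealant) look unmoved. The spray can and screwdriver were not fully in the cropped views I checked, but the arm passed well above them. The arm is clear, with the force reading near zero.

No check failed. The one disagreement was in the pose fit: the yellow pad was off by up to about 4 pixels in the scene camera. The wrist view and the height at which the fingers met the pad showed that this did not matter.

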